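Lay out the model steam-plant parts on their outlines

TASK

Put each of the four loose model parts (brass turbine rotor, white porcelain insulator, steel drain tap, chromed exhaust pipe) on the cork pad that bears its own dark outline, centred on the outline and, for the long tap and pipe, lying along it (either end may point either way). Rotor, insulator and tap must sit upright as they do now, and the porcelain insulator must never be tipped over. Leave the jar and the toggle switch on the test panel alone.

Things in the scene. Friction and masses are not known exactly. Their poses are not given: they have to be found in the camera images.
- rotor_center (a point): Brass turbine rotor lying flat, upright: a bladed disc of diameter 60 mm and 12 mm thick below, with a plain round hub of diameter 20 mm standing on it from 12 to 38 mm above its underside (good to pinch). About 0.25 kg. The point is on its axis half-way up, 19 mm above its underside; z is its axis, up.
- insulator_center (a point): White porcelain insulator, upright: ribbed round body of diameter 40 mm from 10 to 54 mm above its underside, on a foot of diameter 36 mm (0 to 10 mm), and a steel stud of diameter 14 mm on top up to 60 mm. About 0.15 kg. The point is on its axis half-way up, 30 mm above its underside; z is its axis, up.
- tap_center (a point): Steel drain tap, upright: a 26 mm cube body (0 to 26 mm up; grip it across y) with a round spigot of diameter 14 mm at either side, 70 mm long overall along x, axis 13 mm up; above it a T-handle, a bar of diameter 8 mm, 40 mm long along x, top at 44 mm. About 0.16 kg. The point is at its middle, 22 mm above its underside; x along the spigots, z up. Same either way round.
- pipe_center (a point): Chromed exhaust pipe lying level on its two square end flanges (26 x 26 x 5 mm): 112 mm long along x, diameter 16 mm, thickened to 22 mm over the middle 56 mm (grip there across y). About 0.13 kg. The point is at its middle on its axis, 13 mm above its underside; x along the pipe, z up. Same either way round and on any of its four sides.
- pad_rotor: The pad with the outline of the rotor: a dark toothed disc of diameter 62 mm with a cork-coloured spot of diameter 22 mm in its middle. It is a fixed cork-coloured mat 130 x 75 x 3 mm, long side along its x; origin at the centre of its underside (on the desk), right below the middle of the outline, z up. Any rotor yaw will do.
- pad_insulator: The pad with the outline of the insulator: a plain dark disc of diameter 42 mm. It is a fixed cork-coloured mat 130 x 75 x 3 mm, long side along its x; origin at the centre of its underside (on the desk), right below the middle of the outline, z up. Any insulator yaw will do.
- pad_tap: The pad with the outline of the tap: a dark bar 72 x 16 mm along its x with a 28 mm square in the middle. It is a fixed cork-coloured mat 130 x 75 x 3 mm, long side along its x; origin at the centre of its underside (on the desk), right below the middle of the outline, z up. 
- pad_pipe: The pad with the outline of the pipe: a dark bar along its x, 114 mm long, 18 mm wide, 24 mm wide over the middle 58 mm, with a 28 mm wide cross piece at each end. It is a fixed cork-coloured mat 130 x 75 x 3 mm, long side along its x; origin at the centre of its underside (on the desk), right below the middle of the outline, z up. 
- toggle (a joint): Bystander: black toggle switch 30 mm tall on top of a fixed brown bakelite test panel (100 x 170 x 45 mm) on the desk to the left of the parts and pads, tip about 75 mm above the desk. 0 rad as it stands, leaning towards the parts, up to 0.8 rad if thrown away from them. Leave it at 0.
- jar_center (a point): Bystander: loose round amber jar with a steel lid, diameter 56 mm, 60 mm tall, to the robot's right. The point is at its centre, 30 mm up. Do not move it.
Things that resemble listed ones, but are neither listed nor needed, are in the scene too. Of the things that look like the part that bears pipe_center, take the one that is farthest from the robot's base at the start. Leave any green or pink look-alike of the pad_pipe alone.

How it is judged:
At the end, for the whole second after the job is handed in: Each part rests, released and still, on the pad with its own outline: middle within 10 mm of the pad's middle from above, height within 4 mm of standing on the pad; tap and pipe within 0.2 rad of the pad's x (either way round); rotor, insulator and tap upright within 0.12 rad (horizontal distance between rotor_center and pad_rotor below 0.01 m and z of rotor_center in the frame of pad_rotor between 0.018 and 0.026 m and angle between each of rotor_center, insulator_center, tap_center's own z axis and vertical below 0.12 rad and linear speed of each of rotor, insulator, tap, pipe below 0.01 m/s and horizontal distance between insulator_center and pad_insulator below 0.01 m and z of insulator_center in the frame of pad_insulator between 0.029 and 0.037 m and horizontal distance between tap_center and pad_tap below 0.01 m and z of tap_center in the frame of pad_tap between 0.021 and 0.029 m and angle between the x axis of tap_center and the x axis of pad_tap, either way round below 0.2 rad and horizontal distance between pipe_center and pad_pipe below 0.01 m and z of pipe_center in the frame of pad_pipe between 0.012 and 0.02 m and angle between the x axis of pipe_center and the x axis of pad_pipe, either way round below 0.2 rad); the robot touches nothing.
It fails at once if the porcelain insulator is tipped over (more than 0.6 rad) (angle between insulator_center's own z axis and vertical above 0.6 rad).
It fails at once if the jar is moved by more than 20 mm (distance of jar_center from where it was at the start of the episode above 0.02 m).
It fails at once if the toggle switch is thrown (more than 0.2 rad) (value of joint toggle above 0.2 rad).
It also fails if it takes over 120 s, if anything falls off the work surface, if the arm or the gripper's body presses on something with over 40 N, if the wrist force passes 120 N, or if a joint passes its speed limit or range.

ROBOT

A 6-joint arm with a two-finger parallel gripper is mounted at the origin on the work surface. World frame = base frame: x ahead of the robot, y to its left, z up, the work surface at z = 0. Lengths are in m, angles in rad, forces in N, time in s.
With the tool pointing down it reaches from about 0.325 to 0.9 m from the base axis. Payload 6.1 kg.
Tool frame: the origin (TCP) lies at the very end of the fingers, on their centre line; the grasp point (between the pads) lies 19 mm behind it (env.grasp_offset is the distance from the TCP to the grasp point, in m); z points along the fingers, y is the line along which they close (so a half turn about z gives the same grasp; the last joint's range is limited). The gripper opens to 87 mm and grips with 3 to 60 N. Pads are 19 mm wide; open, the fingers measure 117 mm over their backs; the gripper's body (75 mm by 190 mm) begins 51 mm behind the grasp point.
Start: joints at [1.023, 0.22, 1.526, -0, 1.395, -0.126], TCP at [0.256, 0.57, 0.223] pointing down, gripper open.
Joint ranges: [-2.98, 2.98], [-0.91, 2.08], [0.09, 2.57], [-1.24, 4.39], [0.2, 2.65], [-2.68, 2.68]. Speed limits (rad/s): [2.57, 2.57, 3.01, 3.14, 3.14, 3.14].

INTERFACE

Orientations are given as a rotation vector (axis times angle).
In Python, from rig import get_obs, eyes, job, env gives the robot as it stands.
- The arm moves only by the tool carry_out, never from a script. Its argument "increments" is a list of rows, each a list of 3 entries, a list of its own where there are three numbers: the opening, from 0 (shut) to 1 (fully open), then the shift along the tool's x, y, z in m, then the turn, a rotation vector about the tool's x, y, z in degrees. In form: [[jaw, [dx, dy, dz], [ax, ay, az]], ...]. A call has 1 to 12 rows; each row shifts and turns the commanded pose from where the row before left it, along the tool's axes as they then stand; what a row does not reach is not made up. A row lasts 1/12 s, in which the tool goes at most 41.7 mm and 7.16 degrees, less where a joint would pass 70% of its speed; a pose out of reach is approached as far as the arm can. A call is refused whole if a number of a shift passes 0.0417 or a number of a turn 7.16, either way. A call with a gripper value outside its range is refused whole. The fingers move at their own pace and stop on an object; "newtons" is the grip in N (left out, the last holds). Time passes only in rows, so rows that do not move let the fingers close. It gives the time, the measured TCP pose, the force, the opening and the grip force at its end, in the units of the state.
- get_obs(): the state, without advancing time (a new reading comes with each control period).
- eyes.grab_frame(name): name is "side" or "top"; returns (picture, depth): 420x560x3 uint8, blue, green, red; 420x560 float32, m along the optical axis (not along the pixel's ray), 0 where there is no reading.
- eyes.calibration(name): a dict with "fovy" (degrees; the focal length in pixels is half the picture's height over the tangent of half this angle, whatever the lens; pixels are square), "cx", "cy" (the principal point, pixels), "k1" (the pictures are not rectified: a ray, as slopes to the right and down, at radius r is drawn at 1 + k1 r^2 times it, then the intrinsics apply), "rvec" (rotation vector, rad) and "tvec" (3), from world to camera coordinates, as OpenCV has them. Camera axes: x right, y down, z forward; pixel columns grow to the right and rows downward; lengths in m; the calibration is good to about 2 mm. A picture is of the moment at which its call begins. calibration takes no time and is no camera call.
- job.sign_off(): hands the job in; it is judged then, once.
The state is a dict: "t": time; "qpos": joint angles; "dq": joint speeds; "tau": joint torques, N m; "tool_pos": TCP position; "ee_rot": TCP orientation; "ft_force": force on the tool from outside, world axes, zero at the start; "moment": the same for the moment, N m; "width": finger opening in m; "gripper_force": force on a finger pad.
Only numpy, scipy, OpenCV 4.12 (cv2) and the standard library are available. Lean on these libraries where they do the work, as an engineer would, in place of code of your own. Each camera call takes 0.05 s, during which the arm holds its last target. There are 200 camera calls.

## Working session

There is one attempt and no reset: what is moved stays moved. The work goes in short steps, Python scripts to look and compute and a tool call to move; the robot and the scene stay as the last step left them, time stands still between calls to the robot, and variables do not carry over. Pictures are saved under pics/ and viewed, at most 14 in all, crops included, and the job is handed in when it is done.

Besides the shell and the picture viewer there is one more tool, called after "Emit:" as name([rows], argument=value, ...), one row to a line, values as JSON. carry_out: Moves the arm, as the interface text tells. Its arguments: {"type":"object","properties":{"increments":{"type":"array","items":{"type":"array"}},"newtons":{"type":"number"}},"required":["increments"]}

```bash
mkdir -p pics; ls; cat > h.py <<'E'
import numpy as np, cv2
from rig import get_obs, eyes, job, env
from scipy.spatial.transform import Rotation as R
def cal(n):
    c=eyes.calibration(n); f=210/np.tan(np.radians(c['fovy'])/2)
    Rm=R.from_rotvec(np.ravel(c['rvec'])).as_matrix(); return c,f,Rm,np.ravel(c['tvec'])
def slopes(n,uv):
    c,f,_,_=cal(n); uv=np.atleast_2d(uv).astype(float)
    d=(uv-[c['cx'],c['cy']])/f; s=d.copy()
    for _ in range(20): s=d/(1+c['k1']*(s**2).sum(1,keepdims=True))
    return s
def plane(n,uv,z):
    _,_,Rm,t=cal(n); s=slopes(n,uv); r=np.c_[s,np.ones(len(s))]@Rm; o=-Rm.T@t
    return o+r*((z-o[2])/r[:,2])[:,None]
def cloud(n,depth):
    _,_,Rm,t=cal(n); h,w=depth.shape; v,u=np.mgrid[:h,:w]
    s=slopes(n,np.c_[u.ravel(),v.ravel()]); p=np.c_[s,np.ones(len(s))]*depth.reshape(-1,1)
    return ((p-t)@Rm).reshape(h,w,3)
def proj(n,P):
    c,f,Rm,t=cal(n); p=np.atleast_2d(P)@Rm.T+t; s=p[:,:2]/p[:,2:]
    return s*(1+c['k1']*(s**2).sum(1,keepdims=True))*f+[c['cx'],c['cy']]
E
python3 - <<'E'
from h import *
for n in('top','side'):
    im,d=eyes.grab_frame(n); cv2.imwrite(f'pics/{n}0.png',im); np.savez(f'pics/{n}0.npz',im=im,d=d)
    c,f,Rm,t=cal(n); print(n,f,-Rm.T@t,c)
o=get_obs(); print(o['t'],o['tool_pos'],o['ee_rot'],R.from_rotvec(o['ee_rot']).as_matrix().round(3),o['width'],env.grasp_offset)
E
```

```text
pics
top 456.0273425736138 [ 0.42535632 -0.02487835  1.23465326] {'fovy': 49.45201825202472, 'cx': 286.18177845978676, 'cy': 210.18776021173957, 'k1': -0.1391175135457766, 'rvec': array([ 2.14302718, -2.18770313,  0.07063664]), 'tvec': array([0.01268453, 0.53234595, 1.19262839])}
side 443.97847708144474 [0.34776471 0.91076977 1.02859361] {'fovy': 50.627914683471616, 'cx': 273.8243649817451, 'cy': 198.18914592358175, 'k1': 0.008123232781725864, 'rvec': array([ 0.2942958 , -2.83903114,  1.17054643]), 'tvec': array([0.49942659, 0.14471189, 1.31836195])}
0.1 [0.25558964 0.56973635 0.22156186] [-6.57557260e-01 -3.07142023e+00  2.57078630e-03] [[-0.912  0.409 -0.001]
 [ 0.409  0.912 -0.001]
 [ 0.    -0.002 -1.   ]] 0.08697799770886845 0.0187
```

View pics/top0.png

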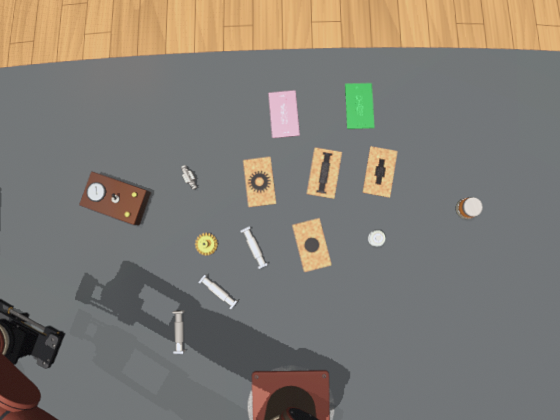

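View pics/side0.png

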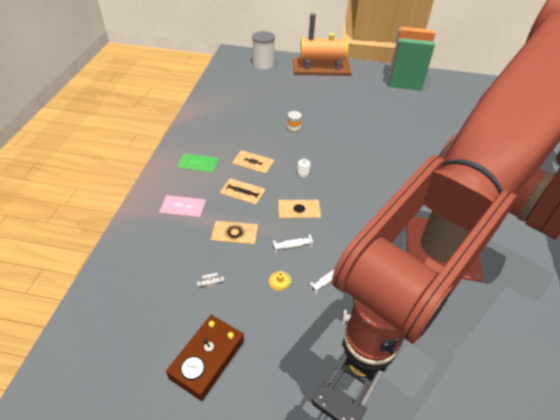

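Candidates in the top view. Pipe look-alikes are at (255,248), (219,291) and (179,332); the base is near (290,400), so (255,248) is the farthest. Pipe pad: the cork pad at (325,173), not the pink (284,114) or green (360,106). The others are unique: rotor (206,244), insulator (377,239), tap (189,177). Pads: rotor (260,182), tap (380,172), insulator (312,245).

```bash
cat > m.py <<'E'
from h import *
def pads(n,im,seeds):
    hsv=cv2.cvtColor(im,cv2.COLOR_BGR2HSV)
    m=cv2.inRange(hsv,(8,90,90),(22,255,255)); out={}
    cs,_=cv2.findContours(m,cv2.RETR_EXTERNAL,cv2.CHAIN_APPROX_NONE)
    for k,s in seeds.items():
        c=[c for c in cs if cv2.contourArea(c)>300 and cv2.pointPolygonTest(cv2.convexHull(c),s,False)>0][0]
        P=plane(n,c.reshape(-1,2),.003)[:,:2]
        r=cv2.minAreaRect((P*1000).astype(np.float32)); b=cv2.boxPoints(r)
        e=max((b[1]-b[0],b[2]-b[1]),key=np.linalg.norm)
        out[k]=(np.array(r[0]),sorted(r[1]),np.degrees(np.arctan2(e[1],e[0]))%180)
    return out
def part(C,im,c,rad,zmin=.006):
    m=(np.hypot(C[...,0]-c[0],C[...,1]-c[1])<rad)&(C[...,2]>zmin)&(C[...,2]<.09)
    return C[m]
E
python3 - <<'E'
from m import *
z=np.load('pics/top0.npz'); im,d=z['im'],z['d']; C=cloud('top',d)
for k,v in pads('top',im,dict(rotor=(260,182),pipe=(325,173),tap=(380,172),insul=(312,245))).items(): print(k,v)
print('desk z',[C[p][2].round(4) for p in((200,300),(120,200),(220,420))])
for k,s in dict(rotor=(206,244),ins=(377,239),tap=(189,177),pipe=(255,248),p2=(219,291),p3=(179,332),jar=(470,208),panel=(115,198)).items():
    w=plane('top',[s],.015)[0]; P=part(C,im,w,.1 if k=='panel' else .065)
    c=(P[:,:2].max(0)+P[:,:2].min(0))/2; r=cv2.minAreaRect((P[:,:2]*1000).astype(np.float32)); b=cv2.boxPoints(r); e=max((b[1]-b[0],b[2]-b[1]),key=np.linalg.norm)
    print(k,w.round(3),len(P),'mean',P.mean(0).round(4),'rect',np.round(r[0],1),np.round(r[1],1),np.round(np.degrees(np.arctan2(e[1],e[0]))%180,1),'zmax',P[:,2].max().round(4),'dist',np.hypot(*w[:2]).round(3))
big=cv2.resize(im[120:350,70:410],None,fx=2.3,fy=2.3,interpolation=cv2.INTER_CUBIC); cv2.imwrite('pics/crop0.png',big)
E
```

```text
rotor (array([614.76525879,  74.45779419]), [74.54876708984375, 129.15325927734375], np.float32(5.8233423))
pipe (array([ 635.35882568, -103.32048035]), [74.3474349975586, 129.42794799804688], np.float32(169.20587))
tap (array([ 635.5980835 , -256.02606201]), [75.97628021240234, 129.83340454101562], np.float32(168.86923))
insul (array([439.8649292 , -64.03164673]), [74.64727783203125, 129.20436096191406], np.float32(12.837224))
desk z [np.float64(-0.0009), np.float64(-0.0012), np.float64(-0.0007)]
rotor [0.447 0.22  0.015] 320 mean [0.4468 0.22   0.0147] rect [456.1 214.2] [61.2 79.7] 140.8 zmax 0.0412 dist 0.498
ins [ 0.451 -0.24   0.015] 205 mean [ 0.4531 -0.2318  0.0471] rect [ 458.2 -240.8] [116.   87.8] 33.4 zmax 0.0642 dist 0.51
tap [0.63  0.266 0.015] 192 mean [0.6272 0.2646 0.0251] rect [612.3 271.1] [75.7 79.1] 146.7 zmax 0.0475 dist 0.684
pipe [0.434 0.087 0.015] 333 mean [0.4352 0.0891 0.0199] rect [436.7  91.8] [118.2  99.3] 18.3 zmax 0.0301 dist 0.442
p2 [0.32  0.186 0.015] 342 mean [0.3207 0.1882 0.02  ] rect [318.9 189.9] [115.   77.3] 62.2 zmax 0.0298 dist 0.37
p3 [0.211 0.296 0.015] 315 mean [0.2121 0.2967 0.0203] rect [212.7 296.9] [95.9 97.1] 136.3 zmax 0.03 dist 0.364
jar [ 0.528 -0.499  0.015] 451 mean [ 0.5265 -0.4821  0.047 ] rect [ 524.6 -508.4] [ 86.3 115.3] 129.0 zmax 0.0658 dist 0.727
panel [0.577 0.476 0.015] 2340 mean [0.5731 0.4655 0.0442] rect [575.9 472.5] [159.3 192.8] 96.0 zmax 0.0763 dist 0.748
```

View pics/crop0.png

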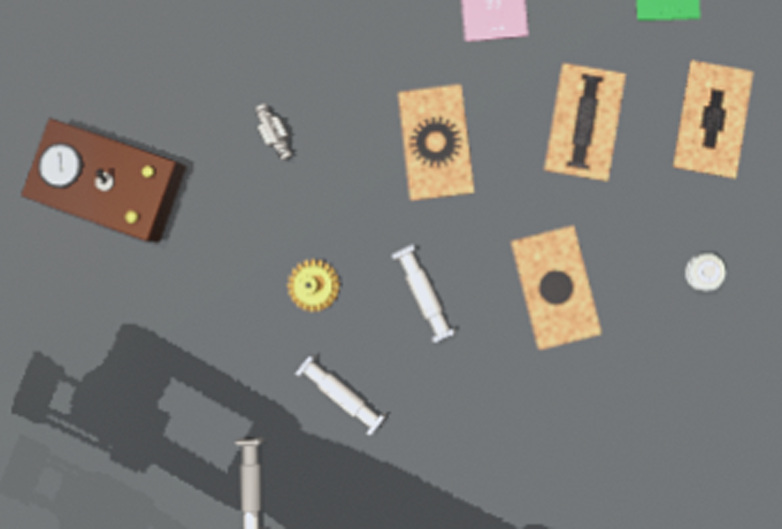

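The crop shows all choices clearly: the pipe at crop (425,293) is the farthest from the base (0.44 m, against 0.37 and 0.36). The four outlines sit on the cork pads as listed. Next I refine the part poses using both views.

```bash
python3 - <<'E'
from m import *
seeds=dict(rotor=(.447,.22),ins=(.452,-.235),tap=(.628,.265),pipe=(.435,.088))
z={'rotor':(.006,.05,.04),'ins':(.03,.07,.04),'tap':(.008,.05,.05),'pipe':(.006,.035,.07)}
for n in('top','side'):
    f=np.load(f'pics/{n}0.npz'); C=cloud(n,f['d'])
    for k,s in seeds.items():
        lo,hi,r=z[k]; m=(np.hypot(C[...,0]-s[0],C[...,1]-s[1])<r)&(C[...,2]>lo)&(C[...,2]<hi)
        m=cv2.morphologyEx(m.astype(np.uint8),cv2.MORPH_OPEN,np.ones((2,2),np.uint8)).astype(bool)
        P=C[m]; q=P[:,:2]-P[:,:2].mean(0); w,V=np.linalg.eigh(q.T@q); a=V[:,1]
        t=q@V; mid=P[:,:2].mean(0)+V@((t.max(0)+t.min(0))/2)
        top=P[P[:,2]>np.percentile(P[:,2],97)-.006]
        print(n,k,len(P),'mean',(P.mean(0)*1000).round(1),'mid',(mid*1000).round(1),'ext',(np.ptp(t,0)*1000).round(),'az',np.degrees(np.arctan2(a[1],a[0])).round(1)%180,'topmean',(top.mean(0)*1000).round(1),len(top))
    for k,v in pads(n,f['im'],dict(rotor=(260,182),pipe=(325,173),tap=(380,172),insul=(312,245)) if n=='top' else dict(rotor=(235,232),pipe=(243,191),tap=(253,161),insul=(300,209))).items(): print(k,v[0].round(1),np.round(v[1],1),v[2].round(1))
E
```

```text
top rotor 291 mean [443.5 218.   13.9] mid [443.8 219.9] ext [59. 53.] az 165.6 topmean [447.4 221.7  38. ] 34
top ins 181 mean [ 450.5 -235.8   45.7] mid [ 451.2 -240.1] ext [34. 48.] az 81.6 topmean [ 452.4 -232.6   58.2] 41
top tap 180 mean [626.1 262.7  23.7] mid [627.6 266.6] ext [28. 68.] az 22.0 topmean [630.3 267.   43.1] 36
top pipe 312 mean [432.7  86.8  22.3] mid [449.7  48.9] ext [112. 111.] az 25.599999999999994 topmean [433.   87.8  30.7] 160
rotor [614.8  74.5] [ 74.5 129.2] 5.8
pipe [ 635.4 -103.3] [ 74.3 129.4] 169.2
tap [ 635.6 -256. ] [ 76.  129.8] 168.9
insul [439.9 -64. ] [ 74.6 129.2] 12.8
side rotor 240 mean [447.2 229.2  14.9] mid [449.6 222.7] ext [61. 51.] az 2.5999999999999943 topmean [448.6 225.2  36.4] 36
side ins 98 mean [ 451.  -226.7   41.8] mid [ 444.3 -246.5] ext [31. 80.] az 67.3 topmean [ 453.1 -225.7   54.9] 24
side tap 217 mean [628.9 272.2  18.9] mid [632.7 263. ] ext [44. 71.] az 31.400000000000006 topmean [630.  271.2  40.6] 26
side pipe 267 mean [433.3  95.5  13.9] mid [436.1  82.6] ext [ 45. 123.] az 25.599999999999994 topmean [435.2  95.6  21.7] 97
rotor [615.6  77.6] [ 76.5 130.2] 5.8
pipe [ 636.2 -100.1] [ 77.2 130.7] 168.9
tap [ 636.1 -252.4] [ 78.1 130.5] 168.8
insul [441. -61.] [ 74.5 130.5] 12.5
```

```bash
cat > go.py <<'E'
import sys
from h import *
x,y,z,psi=map(float,sys.argv[1:5])
o=get_obs(); M=R.from_rotvec(o['ee_rot']).as_matrix(); d=M.T@(np.array([x,y,z])-o['tool_pos'])
c=np.degrees(np.arctan2(M[1,1],M[0,1])); a=(c-psi+90)%180-90
print('t',round(o['t'],2),'tcp',o['tool_pos'].round(4),'psi',c.round(1),'w',round(o['width'],4),'gf',np.round(o['gripper_force'],1),'ft',np.round(o['ft_force'],1))
b=R.from_euler('z',a,degrees=True).as_matrix()
print('shift(tool)',(d*1000).round(1),'norm',np.linalg.norm(d).round(3),'| turn about z',a.round(1),'| shift if turned first',(b.T@d*1000).round(1))
E
python3 go.py .4475 .223 .09 65.8
```

```text
t 0.1 tcp [0.2556 0.5697 0.2216] psi 65.8 w 0.087 gf 0.0 ft [ 0.2 -0.2  0.6]
shift(tool) [-317.1 -237.5  131.9] norm 0.418 | turn about z 0.0 | shift if turned first [-317.2 -237.4  131.9]
```

Emit:
carry_out([
  [1, [-0.0265, -0.0198, 0.011], [0, 0, 0]],
  [1, [-0.0265, -0.0198, 0.011], [0, 0, 0]],
  [1, [-0.0265, -0.0198, 0.011], [0, 0, 0]],
  [1, [-0.0265, -0.0198, 0.011], [0, 0, 0]],
  [1, [-0.0265, -0.0198, 0.011], [0, 0, 0]],
  [1, [-0.0265, -0.0198, 0.011], [0, 0, 0]],
  [1, [-0.0265, -0.0198, 0.011], [0, 0, 0]],
  [1, [-0.0265, -0.0198, 0.011], [0, 0, 0]],
  [1, [-0.0265, -0.0198, 0.011], [0, 0, 0]],
  [1, [-0.0265, -0.0198, 0.011], [0, 0, 0]],
  [1, [-0.0265, -0.0198, 0.011], [0, 0, 0]],
  [1, [-0.0265, -0.0198, 0.011], [0, 0, 0]],
], newtons=30)

```text
t: 1.1
tool_pos: [0.4489, 0.2217, 0.0898]
ee_rot: [-0.658, -3.072, 0.0]
ft_force: [0.5, 0.2, 0.3]
width: 0.0864
gripper_force: 0.0
```

```bash
python3 go.py .4475 .223 .09 65.8
```

```text
t 1.1 tcp [0.4489 0.2217 0.0898] psi 65.8 w 0.0864 gf 0.0 ft [0.5 0.2 0.3]
shift(tool) [ 1.8  0.6 -0.2] norm 0.002 | turn about z 0.0 | shift if turned first [ 1.8  0.6 -0.2]
```

Emit:
carry_out([
  [1, [0.0018, 0.0006, 0.02], [0, 0, 0]],
  [1, [0, 0, 0.02], [0, 0, 0]],
  [1, [0, 0, 0.02], [0, 0, 0]],
  [1, [0, 0, 0.015], [0, 0, 0]],
  [0, [0, 0, 0], [0, 0, 0]],
  [0, [0, 0, 0], [0, 0, 0]],
  [0, [0, 0, 0], [0, 0, 0]],
  [0, [0, 0, 0], [0, 0, 0]],
  [0, [0, 0, 0], [0, 0, 0]],
  [0, [0, 0, 0], [0, 0, 0]],
  [0, [0, 0, 0], [0, 0, 0]],
  [0, [0, 0, 0], [0, 0, 0]],
], newtons=30)

```text
t: 2.1
tool_pos: [0.4476, 0.2246, 0.0159]
ee_rot: [0.657, 3.071, 0.001]
ft_force: [-0.5, -0.1, 0.2]
width: 0.0413
gripper_force: 0.0
```

Emit:
carry_out([
  [0, [0, 0, -0.01], [0, 0, 0]],
  [0, [0, 0, -0.02], [0, 0, 0]],
  [0, [0, 0, -0.02], [0, 0, 0]],
  [0, [0, 0, -0.02], [0, 0, 0]],
  [0, [0, 0, -0.02], [0, 0, 0]],
  [0, [0, 0, 0], [0, 0, 0]],
])

```text
t: 2.6
tool_pos: [0.4504, 0.2256, 0.1107]
ee_rot: [0.656, 3.065, 0.006]
ft_force: [1.6, 1.0, 0.3]
width: 0.0037
gripper_force: 0.0
```

```bash
python3 go.py .615 .076 .105 65.8; python3 - <<'E'
from h import *
im,d=eyes.grab_frame('side'); o=get_obs(); u=proj('side',[o['tool_pos']])[0]; print(u)
x,y=int(u[0]),int(u[1]); c=im[max(0,y-90):y+60,max(0,x-80):x+80]; cv2.imwrite('pics/s1.png',cv2.resize(c,None,fx=3,fy=3))
E
```

```text
t 2.6 tcp [0.4504 0.2256 0.1107] psi 65.8 w 0.0037 gf 0.0 ft [1.6 1.  0.3]
shift(tool) [-211.4  -69.1    6.6] norm 0.222 | turn about z 0.0 | shift if turned first [-211.4  -69.     6.6]
[280.33994027 258.65684956]
```

View pics/s1.png

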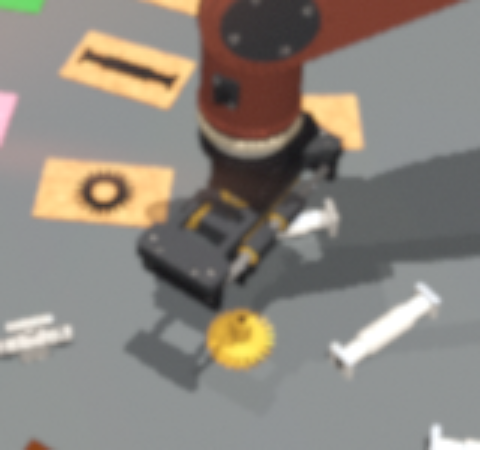

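The fingers close at only about 45–65 mm/s, so they shut above the hub. The rotor is still upright at side pixel (280,281), where it was. I'll retry with a half-open jaw and a longer wait.

Emit:
carry_out([
  [0.55, [0.0037, 0.0012, 0], [0, 0, 0]],
  [0.55, [0, 0, 0], [0, 0, 0]],
  [0.55, [0, 0, 0], [0, 0, 0]],
  [0.55, [0, 0, 0], [0, 0, 0]],
  [0.55, [0, 0, 0], [0, 0, 0]],
  [0.55, [0, 0, 0], [0, 0, 0]],
  [0.55, [0, 0, 0], [0, 0, 0]],
  [0.55, [0, 0, 0], [0, 0, 0]],
  [0.55, [0, 0, 0], [0, 0, 0]],
  [0.55, [0, 0, 0], [0, 0, 0]],
])

```text
t: 3.48
tool_pos: [0.4445, 0.2271, 0.1055]
ee_rot: [0.658, 3.072, -0.0]
ft_force: [0.9, -0.5, 0.4]
width: 0.047
gripper_force: 0.0
```

```bash
python3 go.py .4475 .223 .015 65.8
```

```text
t 3.48 tcp [0.4445 0.2271 0.1055] psi 65.8 w 0.047 gf 0.0 ft [ 0.9 -0.5  0.4]
shift(tool) [-4.4 -2.5 90.5] norm 0.091 | turn about z 0.0 | shift if turned first [-4.4 -2.5 90.5]
```

Emit:
carry_out([
  [0.55, [-0.0044, -0.0025, 0.02], [0, 0, 0]],
  [0.55, [0, 0, 0.02], [0, 0, 0]],
  [0.55, [0, 0, 0.02], [0, 0, 0]],
  [0.55, [0, 0, 0.02], [0, 0, 0]],
  [0.55, [0, 0, 0.0105], [0, 0, 0]],
  [0.55, [0, 0, 0], [0, 0, 0]],
  [0, [0, 0, 0], [0, 0, 0]],
  [0, [0, 0, 0], [0, 0, 0]],
  [0, [0, 0, 0], [0, 0, 0]],
  [0, [0, 0, 0], [0, 0, 0]],
  [0, [0, 0, 0], [0, 0, 0]],
  [0, [0, 0, 0], [0, 0, 0]],
], newtons=30)

```text
t: 4.48
tool_pos: [0.4476, 0.2229, 0.0154]
ee_rot: [0.657, 3.072, -0.0]
ft_force: [-1.2, -1.4, 2.1]
width: 0.0194
gripper_force: 30.0
```

Emit:
carry_out([
  [0, [0, 0, 0], [0, 0, 0]],
  [0, [0, 0, 0], [0, 0, 0]],
  [0, [0, 0, 0], [0, 0, 0]],
])

```text
t: 4.73
tool_pos: [0.4475, 0.2229, 0.0154]
ee_rot: [0.657, 3.072, -0.0]
ft_force: [-1.9, -2.7, 5.3]
width: 0.019
gripper_force: 30.0
```

Emit:
carry_out([
  [0, [0, 0, -0.01], [0, 0, 0]],
  [0, [0, 0, -0.025], [0, 0, 0]],
  [0, [0, 0, -0.025], [0, 0, 0]],
  [0, [0, 0, -0.025], [0, 0, 0]],
  [0, [-0.0266, -0.0082, 0], [0, 0, 0]],
  [0, [-0.0266, -0.0082, 0], [0, 0, 0]],
  [0, [-0.0266, -0.0082, 0], [0, 0, 0]],
  [0, [-0.0266, -0.0082, 0], [0, 0, 0]],
  [0, [-0.0266, -0.0082, 0], [0, 0, 0]],
  [0, [-0.0266, -0.0082, 0], [0, 0, 0]],
  [0, [-0.0266, -0.0082, 0], [0, 0, 0]],
  [0, [-0.0266, -0.0082, 0], [0, 0, 0]],
])

```text
t: 5.73
tool_pos: [0.6153, 0.0753, 0.0999]
ee_rot: [-0.658, -3.071, -0.001]
ft_force: [0.1, 1.1, -2.4]
width: 0.0191
gripper_force: 30.0
```

Emit:
carry_out([
  [0, [0, 0, 0], [0, 0, 0]],
  [0, [0, 0, 0], [0, 0, 0]],
  [0, [0, 0, 0], [0, 0, 0]],
])

```text
t: 5.98
tool_pos: [0.6139, 0.0764, 0.0995]
ee_rot: [-0.658, -3.07, -0.0]
ft_force: [-0.8, 0.0, -2.5]
width: 0.0189
gripper_force: 30.0
```

```bash
python3 go.py .615 .076 .0195 65.8
```

```text
t 5.98 tcp [0.6139 0.0764 0.0995] psi 65.8 w 0.0189 gf 30.0 ft [-0.8  0.  -2.5]
shift(tool) [-1.3  0.1 80. ] norm 0.08 | turn about z 0.0 | shift if turned first [-1.3  0.1 80. ]
```

Emit:
carry_out([
  [0, [-0.0013, 0, 0.02], [0, 0, 0]],
  [0, [0, 0, 0.02], [0, 0, 0]],
  [0, [0, 0, 0.02], [0, 0, 0]],
  [0, [0, 0, 0.015], [0, 0, 0]],
  [0, [0, 0, 0.004], [0, 0, 0]],
  [0, [0, 0, 0.0015], [0, 0, 0]],
  [0, [0, 0, 0], [0, 0, 0]],
  [0.45, [0, 0, 0], [0, 0, 0]],
  [0.45, [0, 0, 0], [0, 0, 0]],
  [0.45, [0, 0, 0], [0, 0, 0]],
  [0.45, [0, 0, 0], [0, 0, 0]],
  [0.45, [0, 0, 0], [0, 0, 0]],
])

```text
t: 6.98
tool_pos: [0.6164, 0.0755, 0.0202]
ee_rot: [0.657, 3.071, 0.0]
ft_force: [-0.1, -0.8, 0.5]
width: 0.0377
gripper_force: 0.0
```

Emit:
carry_out([
  [0.45, [0, 0, 0], [0, 0, 0]],
  [0.45, [0, 0, -0.01], [0, 0, 0]],
  [1, [0, 0, -0.03], [0, 0, 0]],
  [1, [0, 0, -0.03], [0, 0, 0]],
  [1, [0, 0, -0.03], [0, 0, 0]],
  [1, [0, 0, 0], [0, 0, 0]],
])

```text
t: 7.48
tool_pos: [0.6207, 0.0756, 0.1281]
ee_rot: [0.655, 3.06, 0.004]
ft_force: [2.2, -0.1, 1.0]
width: 0.0582
gripper_force: 0.0
```

```bash
python3 go.py .630 .2685 .12 118
```

```text
t 7.48 tcp [0.6207 0.0756 0.1281] psi 65.8 w 0.0582 gf 0.0 ft [ 2.2 -0.1  1. ]
shift(tool) [ 70.5 179.8   8.2] norm 0.193 | turn about z -52.2 | shift if turned first [-98.7 166.    8.2]
```

Emit:
carry_out([
  [1, [0, 0, 0], [0, 0, -6.525]],
  [1, [0, 0, 0], [0, 0, -6.525]],
  [1, [0, 0, 0], [0, 0, -6.525]],
  [1, [0, 0, 0], [0, 0, -6.525]],
  [1, [0, 0, 0], [0, 0, -6.525]],
  [1, [0, 0, 0], [0, 0, -6.525]],
  [1, [0, 0, 0], [0, 0, -6.525]],
  [1, [0, 0, 0], [0, 0, -6.525]],
  [1, [-0.0165, 0.0277, 0], [0, 0, 0]],
  [1, [-0.0165, 0.0277, 0], [0, 0, 0]],
  [1, [-0.0165, 0.0277, 0], [0, 0, 0]],
  [1, [-0.0165, 0.0277, 0], [0, 0, 0]],
])

```text
t: 8.48
tool_pos: [0.6222, 0.2054, 0.12]
ee_rot: [-0.759, 3.048, -0.0]
ft_force: [-0.8, 0.2, 0.1]
width: 0.0867
gripper_force: 0.0
```

Emit:
carry_out([
  [1, [-0.0165, 0.0277, 0], [0, 0, 0]],
  [1, [-0.0165, 0.0277, 0], [0, 0, 0]],
  [1, [0, 0, 0], [0, 0, 0]],
  [1, [0, 0, 0], [0, 0, 0]],
  [1, [0, 0, 0], [0, 0, 0]],
])

```text
t: 8.9
tool_pos: [0.625, 0.2685, 0.1195]
ee_rot: [0.762, -3.047, 0.001]
ft_force: [0.4, -1.2, 0.2]
width: 0.087
gripper_force: 0.0
```

```bash
python3 go.py .630 .2685 .005 118; python3 - <<'E'
from h import *
im,d=eyes.grab_frame('top'); cv2.imwrite('pics/t2.png',im[100:300,100:420].repeat(2,0).repeat(2,1)); np.savez('pics/t2.npz',im=im,d=d)
im,d=eyes.grab_frame('side'); np.savez('pics/s2.npz',im=im,d=d)
E
```

```text
t 8.9 tcp [0.625  0.2685 0.1195] psi 118.1 w 0.087 gf 0.0 ft [ 0.4 -1.2  0.2]
shift(tool) [ -4.5  -2.3 114.5] norm 0.115 | turn about z 0.1 | shift if turned first [ -4.5  -2.3 114.5]
```

View pics/t2.png

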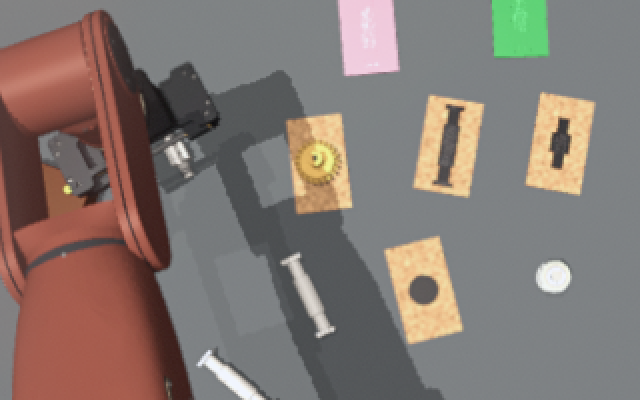

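The rotor sits on its pad, about at crop (318,161) with the pad centre near (319,163). The tap at crop (178,160) is between the open fingers, so I descend on it.

Emit:
carry_out([
  [0.65, [-0.0045, -0.0023, 0.02], [0, 0, 0]],
  [0.65, [0, 0, 0.025], [0, 0, 0]],
  [0.65, [0, 0, 0.025], [0, 0, 0]],
  [0.65, [0, 0, 0.025], [0, 0, 0]],
  [0.65, [0, 0, 0.0145], [0, 0, 0]],
  [0.65, [0, 0, 0.005], [0, 0, 0]],
  [0, [0, 0, 0], [0, 0, 0]],
  [0, [0, 0, 0], [0, 0, 0]],
  [0, [0, 0, 0], [0, 0, 0]],
  [0, [0, 0, 0], [0, 0, 0]],
  [0, [0, 0, 0], [0, 0, 0]],
  [0, [0, 0, 0], [0, 0, 0]],
], newtons=25)

```text
t: 10.0
tool_pos: [0.6311, 0.2691, 0.0064]
ee_rot: [-0.761, 3.046, -0.0]
ft_force: [0.4, -0.4, 3.2]
width: 0.0257
gripper_force: 25.0
```

Emit:
carry_out([
  [0, [0, 0, 0], [0, 0, 0]],
  [0, [0, 0, 0], [0, 0, 0]],
  [0, [0, 0, 0], [0, 0, 0]],
  [0, [0, 0, 0], [0, 0, 0]],
])

```text
t: 10.33
tool_pos: [0.6312, 0.2691, 0.0064]
ee_rot: [-0.761, 3.046, -0.0]
ft_force: [-0.5, -0.8, 6.1]
width: 0.0259
gripper_force: 25.0
```

```bash
python3 go.py .636 -.254 .1 79; python3 - <<'E'
from m import *
for n,s in(('top',(260,182)),('side',(235,232))):
    f=np.load(f'pics/{n[0]}2.npz'); C=cloud(n,f['d']); p=pads(n,f['im'],dict(r=s))['r']; print(n,'pad',p[0].round(1),np.round(p[1],0))
    c=p[0]/1000; m=(np.hypot(C[...,0]-c[0],C[...,1]-c[1])<.045)&(C[...,2]>.03)&(C[...,2]<.06); print('hub',(C[m].mean(0)*1000).round(1),m.sum(),C[m][:,2].max().round(3))
E
```

```text
t 10.33 tcp [0.6312 0.2691 0.0064] psi 118.0 w 0.0259 gf 25.0 ft [-0.5 -0.8  6.1]
shift(tool) [ 241.4 -464.   -93.8] norm 0.531 | turn about z 39.0 | shift if turned first [-104.7 -512.5  -93.8]
top pad [615.1  74.9] [ 75. 131.]
hub [615.4  75.6  40.9] 45 0.047
side pad [619.1  74.8] [ 84. 144.]
hub [618.2  80.4  37.9] 38 0.044
```

Emit:
carry_out([
  [0, [0, 0, -0.01], [0, 0, 0]],
  [0, [0, 0, -0.03], [0, 0, 0]],
  [0, [0, 0, -0.03], [0, 0, 0]],
  [0, [0, 0, -0.03], [0, 0, 0]],
  [0, [0, 0, 0], [0, 0, 6.5]],
  [0, [0, 0, 0], [0, 0, 6.5]],
  [0, [0, 0, 0], [0, 0, 6.5]],
  [0, [0, 0, 0], [0, 0, 6.5]],
  [0, [0, 0, 0], [0, 0, 6.5]],
  [0, [0, 0, 0], [0, 0, 6.5]],
  [0, [-0.0065, -0.032, 0], [0, 0, 0]],
  [0, [-0.0065, -0.032, 0], [0, 0, 0]],
])

```text
t: 11.33
tool_pos: [0.63, 0.2045, 0.1049]
ee_rot: [-0.296, -3.127, -0.0]
ft_force: [0.4, -1.0, -1.2]
width: 0.0258
gripper_force: 25.0
```

Emit:
carry_out([
  [0, [-0.0065, -0.032, 0], [0, 0, 0]],
  [0, [-0.0065, -0.032, 0], [0, 0, 0]],
  [0, [-0.0065, -0.032, 0], [0, 0, 0]],
  [0, [-0.0065, -0.032, 0], [0, 0, 0]],
  [0, [-0.0065, -0.032, 0], [0, 0, 0]],
  [0, [-0.0065, -0.032, 0], [0, 0, 0]],
  [0, [-0.0065, -0.032, 0], [0, 0, 0]],
  [0, [-0.0065, -0.032, 0], [0, 0, 0]],
  [0, [-0.0065, -0.032, 0], [0, 0, 0]],
  [0, [-0.0065, -0.032, 0], [0, 0, 0]],
  [0, [-0.0065, -0.032, 0], [0, 0, 0]],
  [0, [-0.0065, -0.032, 0], [0, 0, 0]],
])

```text
t: 12.33
tool_pos: [0.6337, -0.1895, 0.105]
ee_rot: [-0.3, -3.126, -0.001]
ft_force: [0.3, -0.4, -1.8]
width: 0.0256
gripper_force: 25.0
```

Emit:
carry_out([
  [0, [-0.0065, -0.032, 0], [0, 0, 0]],
  [0, [-0.0065, -0.032, 0], [0, 0, 0]],
  [0, [0, 0, 0], [0, 0, 0]],
  [0, [0, 0, 0], [0, 0, 0]],
  [0, [0, 0, 0], [0, 0, 0]],
])

```text
t: 12.75
tool_pos: [0.6345, -0.253, 0.1047]
ee_rot: [-0.301, -3.126, -0.002]
ft_force: [-1.0, 0.6, -2.1]
width: 0.0255
gripper_force: 25.0
```

```bash
python3 go.py .636 -.254 .0105 79; python3 - <<'E'
from h import *
im,d=eyes.grab_frame('side'); o=get_obs(); u=proj('side',[o['tool_pos']])[0]; print(u)
x,y=int(u[0]),int(u[1]); c=im[max(0,y-70):y+60,max(0,x-80):x+80]; cv2.imwrite('pics/s3.png',cv2.resize(c,None,fx=4,fy=4,interpolation=cv2.INTER_CUBIC))
E
```

```text
t 12.75 tcp [ 0.6345 -0.253   0.1047] psi 79.0 w 0.0255 gf 25.0 ft [-1.   0.6 -2.1]
shift(tool) [-1.8 -0.8 94.2] norm 0.094 | turn about z 0.0 | shift if turned first [-1.8 -0.8 94.2]
[252.82559762 138.38026117]
```

View pics/s3.png

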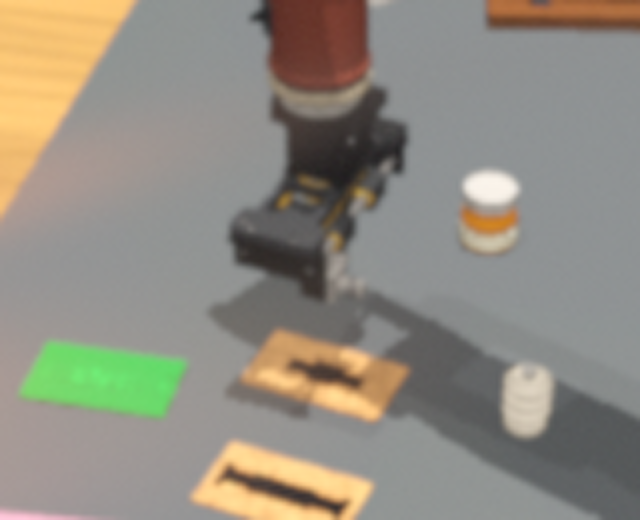

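The tap is held, with its right spigot at crop (355,285), and it lines up above its pad at crop (325,372). I lower it and let go.

Emit:
carry_out([
  [0, [-0.0018, -0.0008, 0.025], [0, 0, 0]],
  [0, [0, 0, 0.025], [0, 0, 0]],
  [0, [0, 0, 0.025], [0, 0, 0]],
  [0, [0, 0, 0.014], [0, 0, 0]],
  [0, [0, 0, 0.004], [0, 0, 0]],
  [0, [0, 0, 0.0015], [0, 0, 0]],
  [0, [0, 0, 0], [0, 0, 0]],
  [0.6, [0, 0, 0], [0, 0, 0]],
  [0.6, [0, 0, 0], [0, 0, 0]],
  [0.6, [0, 0, 0], [0, 0, 0]],
  [0.6, [0, 0, 0], [0, 0, 0]],
  [0.6, [0, 0, 0], [0, 0, 0]],
])

```text
t: 13.8
tool_pos: [0.6369, -0.2549, 0.0112]
ee_rot: [0.3, 3.126, -0.001]
ft_force: [-0.1, 0.2, -0.8]
width: 0.0491
gripper_force: 0.0
```

Emit:
carry_out([
  [0.6, [0, 0, 0], [0, 0, 0]],
  [1, [0, 0, -0.01], [0, 0, 0]],
  [1, [0, 0, -0.03], [0, 0, 0]],
  [1, [0, 0, -0.03], [0, 0, 0]],
  [1, [0, 0, -0.03], [0, 0, 0]],
  [1, [0, 0, -0.02], [0, 0, 0]],
  [1, [0, 0, 0], [0, 0, 0]],
  [1, [0, 0, 0], [0, 0, 0]],
  [1, [0, 0, 0], [0, 0, 0]],
])

```text
t: 14.55
tool_pos: [0.6361, -0.2544, 0.1301]
ee_rot: [-0.3, -3.126, -0.001]
ft_force: [0.6, -1.3, 0.2]
width: 0.0862
gripper_force: 0.0
```

```bash
python3 go.py .4525 -.230 .13 79
```

```text
t 14.55 tcp [ 0.6361 -0.2544  0.1301] psi 79.0 w 0.0862 gf 0.0 ft [ 0.6 -1.3  0.2]
shift(tool) [184.9 -10.9   0.3] norm 0.185 | turn about z 0.0 | shift if turned first [184.9 -11.    0.3]
```

Emit:
carry_out([
  [1, [0.0264, -0.0016, 0], [0, 0, 0]],
  [1, [0.0264, -0.0016, 0], [0, 0, 0]],
  [1, [0.0264, -0.0016, 0], [0, 0, 0]],
  [1, [0.0264, -0.0016, 0], [0, 0, 0]],
  [1, [0.0264, -0.0016, 0], [0, 0, 0]],
  [1, [0.0264, -0.0016, 0], [0, 0, 0]],
  [1, [0.0264, -0.0016, 0], [0, 0, 0]],
  [1, [0, 0, 0], [0, 0, 0]],
  [1, [0, 0, 0], [0, 0, 0]],
  [1, [0, 0, 0], [0, 0, 0]],
  [1, [0, 0, 0], [0, 0, 0]],
])

```text
t: 15.47
tool_pos: [0.4537, -0.2307, 0.1303]
ee_rot: [0.3, 3.127, 0.0]
ft_force: [0.0, 0.9, 0.4]
width: 0.0869
gripper_force: 0.0
```

```bash
python3 go.py .4525 -.230 .015 79; python3 - <<'E'
from m import *
im,d=eyes.grab_frame('side'); np.savez('pics/s4.npz',im=im,d=d); u=proj('side',[[.45,-.23,.06]])[0]; x,y=u.astype(int)
cv2.imwrite('pics/s4.png',cv2.resize(im[y-80:y+70,x-110:x+70],None,fx=4,fy=4,interpolation=cv2.INTER_CUBIC)); print(x-110,y-80)
f,dt=eyes.grab_frame('top'); np.savez('pics/t4.npz',im=f,d=dt); C=cloud('top',dt); p=pads('top',f,dict(t=(380,172)))['t']; print('pad',p[0].round(1),np.round(p[1],0),p[2])
c=p[0]/1000; Q=C[(np.hypot(C[...,0]-c[0],C[...,1]-c[1])<.05)&(C[...,2]>.01)&(C[...,2]<.06)]
r=cv2.minAreaRect((Q[:,:2]*1000).astype(np.float32)); print('tap',len(Q),(Q.mean(0)*1000).round(1),r,'handle',(Q[Q[:,2]>.036].mean(0)*1000).round(1))
E
```

```text
t 15.47 tcp [ 0.4537 -0.2307  0.1303] psi 79.0 w 0.0869 gf 0.0 ft [0.  0.9 0.4]
shift(tool) [  1.4   0.4 115.3] norm 0.115 | turn about z 0.0 | shift if turned first [  1.4   0.4 115.3]
195 80
pad [ 635.6 -256. ] [ 76. 130.] 168.86923
tap 203 [ 633.5 -250.7   29.4] ((635.4161376953125, -252.44300842285156), (26.467769622802734, 70.69243621826172), 77.21170043945312) handle [ 635.3 -252.2   45.5]
```

View pics/s4.png

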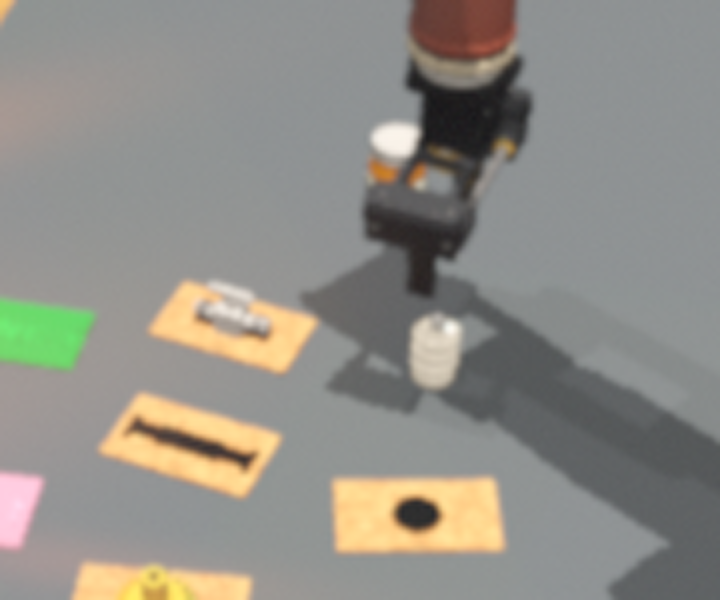

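The tap lies upright on its pad at crop (232,312), about 3–4 mm off centre in the top measurement, which is within tolerance. The insulator is upright at crop (435,352), below the open gripper. I descend on it.

Emit:
carry_out([
  [1, [0.0014, 0.0004, 0.02], [0, 0, 0]],
  [1, [0, 0, 0.02], [0, 0, 0]],
  [1, [0, 0, 0.02], [0, 0, 0]],
  [1, [0, 0, 0.02], [0, 0, 0]],
  [1, [0, 0, 0.02], [0, 0, 0]],
  [1, [0, 0, 0.0153], [0, 0, 0]],
  [1, [0, 0, 0], [0, 0, 0]],
], newtons=20)

```text
t: 16.15
tool_pos: [0.4498, -0.2281, 0.0117]
ee_rot: [-0.299, -3.122, -0.005]
ft_force: [-0.7, 0.4, -0.5]
width: 0.0867
gripper_force: 0.0
```

Emit:
carry_out([
  [0, [0, 0, 0], [0, 0, 0]],
  [0, [0, 0, 0], [0, 0, 0]],
  [0, [0, 0, 0], [0, 0, 0]],
  [0, [0, 0, 0], [0, 0, 0]],
  [0, [0, 0, 0], [0, 0, 0]],
  [0, [0, 0, 0], [0, 0, 0]],
  [0, [0, 0, 0], [0, 0, 0]],
  [0, [0, 0, 0], [0, 0, 0]],
  [0, [0, 0, 0], [0, 0, 0]],
  [0, [0, 0, 0], [0, 0, 0]],
  [0, [0, 0, 0], [0, 0, 0]],
  [0, [0, 0, 0], [0, 0, 0]],
])

```text
t: 17.15
tool_pos: [0.452, -0.2303, 0.0157]
ee_rot: [0.3, 3.127, -0.001]
ft_force: [-0.6, -2.2, 4.6]
width: 0.0395
gripper_force: 20.0
```

```bash
python3 go.py .44 -.0635 .11 79
```

```text
t 17.15 tcp [ 0.452  -0.2303  0.0157] psi 79.0 w 0.0395 gf 20.0 ft [-0.6 -2.2  4.6]
shift(tool) [ 43.4 161.4 -94.5] norm 0.192 | turn about z 0.0 | shift if turned first [ 43.5 161.4 -94.5]
```

Emit:
carry_out([
  [0, [0, 0, -0.008], [0, 0, 0]],
  [0, [0, 0, -0.02], [0, 0, 0]],
  [0, [0, 0, -0.025], [0, 0, 0]],
  [0, [0, 0, -0.02], [0, 0, 0]],
  [0, [0, 0, -0.012], [0, 0, 0]],
  [0, [0.0062, 0.02306, 0], [0, 0, 0]],
  [0, [0.0062, 0.02306, 0], [0, 0, 0]],
  [0, [0.0062, 0.02306, 0], [0, 0, 0]],
  [0, [0.0062, 0.02306, 0], [0, 0, 0]],
  [0, [0.0062, 0.02306, 0], [0, 0, 0]],
  [0, [0.0062, 0.02306, 0], [0, 0, 0]],
  [0, [0.0062, 0.02306, 0], [0, 0, 0]],
])

```text
t: 18.15
tool_pos: [0.4388, -0.0616, 0.0997]
ee_rot: [-0.3, -3.126, -0.001]
ft_force: [0.5, 0.0, -1.7]
width: 0.0398
gripper_force: 20.0
```

Emit:
carry_out([
  [0, [0, 0, 0], [0, 0, 0]],
  [0, [0, 0, 0], [0, 0, 0]],
  [0, [0, 0, 0], [0, 0, 0]],
  [0, [0, 0, 0], [0, 0, 0]],
])

```text
t: 18.48
tool_pos: [0.4398, -0.0638, 0.1001]
ee_rot: [-0.301, -3.127, 0.0]
ft_force: [-0.4, 0.3, -1.2]
width: 0.0395
gripper_force: 20.0
```

```bash
python3 go.py .44 -.0635 .0195 79; python3 - <<'E'
from m import *
im,d=eyes.grab_frame('side'); u=proj('side',[[.44,-.06,.06]])[0]; x,y=u.astype(int)
cv2.imwrite('pics/s5.png',cv2.resize(im[y-80:y+60,x-80:x+80],None,fx=4,fy=4,interpolation=cv2.INTER_CUBIC)); print(x-80,y-80)
E
```

```text
t 18.48 tcp [ 0.4398 -0.0638  0.1001] psi 79.0 w 0.0395 gf 20.0 ft [-0.4  0.3 -1.2]
shift(tool) [-0.2  0.3 80.6] norm 0.081 | turn about z -0.0 | shift if turned first [-0.2  0.3 80.6]
220 115
```

View pics/s5.png

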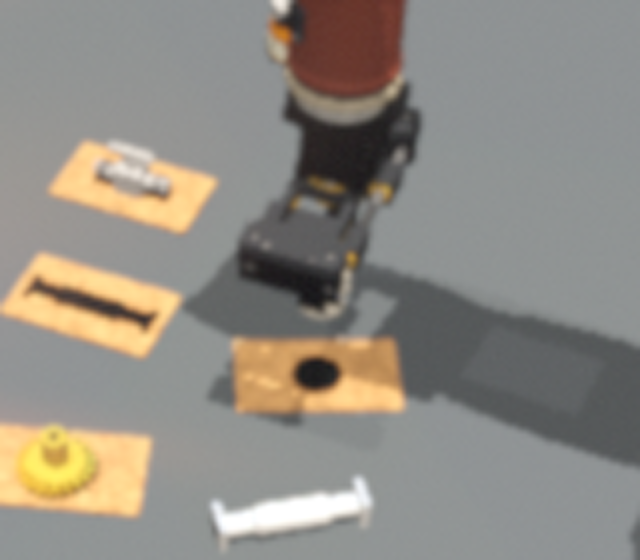

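The insulator is held upright at crop (325,305), above its outline at (317,373). I set it down gently.

Emit:
carry_out([
  [0, [0, 0, 0.015], [0, 0, 0]],
  [0, [0, 0, 0.02], [0, 0, 0]],
  [0, [0, 0, 0.02], [0, 0, 0]],
  [0, [0, 0, 0.015], [0, 0, 0]],
  [0, [0, 0, 0.007], [0, 0, 0]],
  [0, [0, 0, 0.003], [0, 0, 0]],
  [0, [0, 0, 0.001], [0, 0, 0]],
  [0, [0, 0, 0], [0, 0, 0]],
  [0, [0, 0, 0], [0, 0, 0]],
])

```text
t: 19.28
tool_pos: [0.4407, -0.0636, 0.0202]
ee_rot: [0.3, 3.125, -0.001]
ft_force: [-0.0, -0.8, -2.1]
width: 0.0395
gripper_force: 20.0
```

Emit:
carry_out([
  [1, [0, 0, 0], [0, 0, 0]],
  [1, [0, 0, 0], [0, 0, 0]],
  [1, [0, 0, 0], [0, 0, 0]],
  [1, [0, 0, 0], [0, 0, 0]],
  [1, [0, 0, 0], [0, 0, 0]],
  [1, [0, 0, 0], [0, 0, 0]],
  [1, [0, 0, 0], [0, 0, 0]],
])

```text
t: 19.87
tool_pos: [0.4398, -0.0631, 0.0193]
ee_rot: [0.3, 3.127, -0.0]
ft_force: [0.4, 0.4, 0.0]
width: 0.0781
gripper_force: 0.0
```

Emit:
carry_out([
  [1, [0, 0, -0.01], [0, 0, 0]],
  [1, [0, 0, -0.02], [0, 0, 0]],
  [1, [0, 0, -0.03], [0, 0, 0]],
  [1, [0, 0, -0.03], [0, 0, 0]],
  [1, [0, 0, -0.02], [0, 0, 0]],
  [1, [0, 0, 0], [0, 0, 0]],
  [1, [0, 0, 0], [0, 0, 0]],
  [1, [0, 0, 0], [0, 0, 0]],
])

```text
t: 20.53
tool_pos: [0.4393, -0.063, 0.1289]
ee_rot: [-0.3, -3.127, -0.0]
ft_force: [0.1, -0.2, -0.7]
width: 0.0868
gripper_force: 0.0
```

```bash
python3 go.py .434 .089 .12 115.5
```

```text
t 20.53 tcp [ 0.4393 -0.063   0.1289] psi 79.0 w 0.0868 gf 0.0 ft [ 0.1 -0.2 -0.7]
shift(tool) [ 34.1 148.2   8.9] norm 0.152 | turn about z -36.5 | shift if turned first [-60.6 139.5   8.9]
```

Emit:
carry_out([
  [1, [0, 0, 0], [0, 0, -6.08]],
  [1, [0, 0, 0], [0, 0, -6.08]],
  [1, [0, 0, 0], [0, 0, -6.08]],
  [1, [0, 0, 0], [0, 0, -6.08]],
  [1, [0, 0, 0], [0, 0, -6.08]],
  [1, [0, 0, 0], [0, 0, -6.08]],
  [1, [-0.0101, 0.0232, 0.0015], [0, 0, 0]],
  [1, [-0.0101, 0.0232, 0.0015], [0, 0, 0]],
  [1, [-0.0101, 0.0232, 0.0015], [0, 0, 0]],
  [1, [-0.0101, 0.0232, 0.0015], [0, 0, 0]],
  [1, [-0.0101, 0.0232, 0.0015], [0, 0, 0]],
  [1, [-0.0101, 0.0232, 0.0015], [0, 0, 0]],
])

```text
t: 21.53
tool_pos: [0.4328, 0.0897, 0.1183]
ee_rot: [0.693, -3.061, -0.001]
ft_force: [-0.4, -0.5, -0.2]
width: 0.0875
gripper_force: 0.0
```

Emit:
carry_out([
  [0.65, [0, 0, 0], [0, 0, 0]],
  [0.65, [0, 0, 0], [0, 0, 0]],
  [0.65, [0, 0, 0], [0, 0, 0]],
  [0.65, [0, 0, 0], [0, 0, 0]],
])

```text
t: 21.87
tool_pos: [0.4341, 0.0878, 0.1196]
ee_rot: [0.692, -3.063, 0.0]
ft_force: [1.0, -0.5, -0.4]
width: 0.068
gripper_force: 0.0
```

```bash
python3 go.py .4335 .0885 .0045 115.5; python3 - <<'E'
from m import *
im,d=eyes.grab_frame('side'); u=proj('side',[[.434,.088,.05]])[0]; x,y=u.astype(int); C=cloud('side',d)
cv2.imwrite('pics/s6.png',cv2.resize(im[y-80:y+60,x-80:x+80],None,fx=4,fy=4,interpolation=cv2.INTER_CUBIC)); print(x-80,y-80)
E
```

```text
t 21.87 tcp [0.4341 0.0878 0.1196] psi 115.5 w 0.068 gf 0.0 ft [ 1.  -0.5 -0.4]
shift(tool) [1.000e-01 9.000e-01 1.151e+02] norm 0.115 | turn about z -0.0 | shift if turned first [1.000e-01 9.000e-01 1.151e+02]
213 154
```

View pics/s6.png

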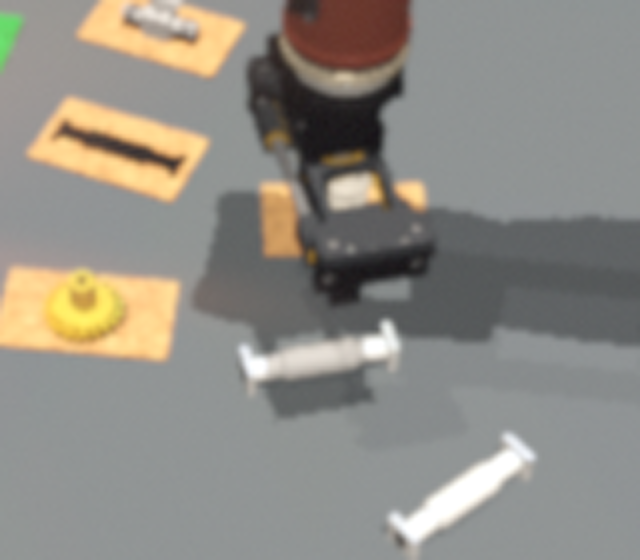

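The insulator still stands at crop (350,190). The chosen pipe at (320,355) lies under the gripper and the other pipe at (465,490) is clear. Descending.

Emit:
carry_out([
  [0.6, [0, 0.0009, 0.025], [0, 0, 0]],
  [0.6, [0, 0, 0.025], [0, 0, 0]],
  [0.6, [0, 0, 0.025], [0, 0, 0]],
  [0.6, [0, 0, 0.025], [0, 0, 0]],
  [0.6, [0, 0, 0.011], [0, 0, 0]],
  [0.6, [0, 0, 0.004], [0, 0, 0]],
  [0, [0, 0, 0], [0, 0, 0]],
  [0, [0, 0, 0], [0, 0, 0]],
  [0, [0, 0, 0], [0, 0, 0]],
  [0, [0, 0, 0], [0, 0, 0]],
  [0, [0, 0, 0], [0, 0, 0]],
  [0, [0, 0, 0], [0, 0, 0]],
], newtons=25)

```text
t: 22.92
tool_pos: [0.4349, 0.0894, 0.006]
ee_rot: [-0.693, 3.062, -0.001]
ft_force: [-0.7, -0.5, 3.6]
width: 0.0214
gripper_force: 25.0
```

Emit:
carry_out([
  [0, [0, 0, 0], [0, 0, 0]],
  [0, [0, 0, 0], [0, 0, 0]],
  [0, [0, 0, 0], [0, 0, 0]],
  [0, [0, 0, 0], [0, 0, 0]],
  [0, [0, 0, 0], [0, 0, 0]],
])

```text
t: 23.33
tool_pos: [0.4349, 0.0894, 0.006]
ee_rot: [-0.694, 3.063, -0.001]
ft_force: [-0.5, -0.8, 6.9]
width: 0.0212
gripper_force: 25.0
```

```bash
python3 go.py .6355 -.1025 .12 79.0
```

```text
t 23.33 tcp [0.4349 0.0894 0.006 ] psi 115.5 w 0.0212 gf 25.0 ft [-0.5 -0.8  6.9]
shift(tool) [ -98.5 -259.7 -113.7] norm 0.3 | turn about z 36.5 | shift if turned first [-233.7 -150.1 -113.7]
```

Emit:
carry_out([
  [0, [0, 0, -0.01], [0, 0, 0]],
  [0, [0, 0, -0.03], [0, 0, 0]],
  [0, [0, 0, -0.035], [0, 0, 0]],
  [0, [0, 0, -0.035], [0, 0, 0]],
  [0, [0, 0, 0], [0, 0, 6.08]],
  [0, [0, 0, 0], [0, 0, 6.08]],
  [0, [0, 0, 0], [0, 0, 6.08]],
  [0, [0, 0, 0], [0, 0, 6.08]],
  [0, [0, 0, 0], [0, 0, 6.08]],
  [0, [0, 0, 0], [0, 0, 6.08]],
])

```text
t: 24.17
tool_pos: [0.4336, 0.0895, 0.1154]
ee_rot: [-0.308, -3.126, 0.0]
ft_force: [0.7, -0.4, -1.9]
width: 0.0214
gripper_force: 25.0
```

Emit:
carry_out([
  [0, [-0.0234, -0.015, 0], [0, 0, 0]],
  [0, [-0.0234, -0.015, 0], [0, 0, 0]],
  [0, [-0.0234, -0.015, 0], [0, 0, 0]],
  [0, [-0.0234, -0.015, 0], [0, 0, 0]],
  [0, [-0.0234, -0.015, 0], [0, 0, 0]],
  [0, [-0.0234, -0.015, 0], [0, 0, 0]],
  [0, [-0.0234, -0.015, 0], [0, 0, 0]],
  [0, [-0.0234, -0.015, 0], [0, 0, 0]],
  [0, [-0.0234, -0.015, 0], [0, 0, 0]],
  [0, [-0.0234, -0.015, 0], [0, 0, 0]],
])

```text
t: 25.0
tool_pos: [0.6356, -0.1032, 0.115]
ee_rot: [-0.3, -3.126, -0.0]
ft_force: [-0.1, -0.3, -1.1]
width: 0.0212
gripper_force: 25.0
```

Emit:
carry_out([
  [0, [0, 0, 0], [0, 0, 0]],
  [0, [0, 0, 0], [0, 0, 0]],
  [0, [0, 0, 0], [0, 0, 0]],
  [0, [0, 0, 0], [0, 0, 0]],
])

```text
t: 25.33
tool_pos: [0.6343, -0.1014, 0.1149]
ee_rot: [-0.299, -3.126, -0.001]
ft_force: [-0.6, 0.3, -1.1]
width: 0.0214
gripper_force: 25.0
```

```bash
python3 go.py .6355 -.1025 .0095 79.0; python3 - <<'E'
from m import *
im,d=eyes.grab_frame('side'); u=proj('side',[[.635,-.103,.08]])[0]; x,y=u.astype(int)
cv2.imwrite('pics/s7.png',cv2.resize(im[y-70:y+70,x-80:x+80],None,fx=4,fy=4,interpolation=cv2.INTER_CUBIC)); print(x-80,y-70)
E
```

```text
t 25.33 tcp [ 0.6343 -0.1014  0.1149] psi 79.1 w 0.0214 gf 25.0 ft [-0.6  0.3 -1.1]
shift(tool) [ -1.6  -0.9 105.4] norm 0.105 | turn about z 0.1 | shift if turned first [ -1.6  -0.9 105.4]
162 102
```

View pics/s7.png

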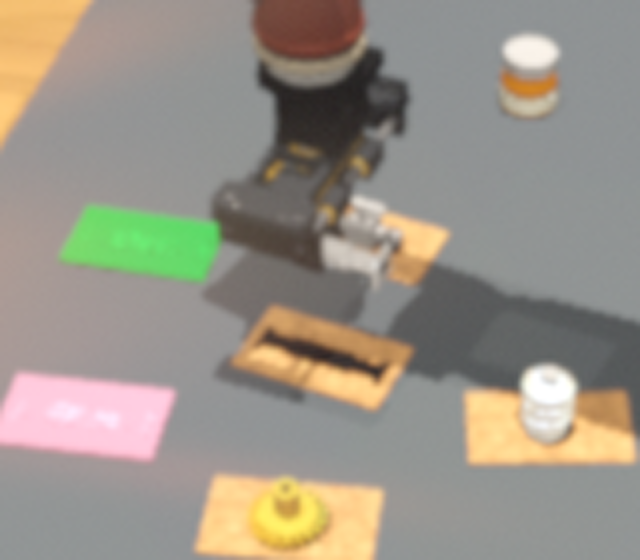

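The pipe is held level, with its right flange at crop (375,262), above its outline at (325,352). The insulator stands on its pad at (548,405). Lowering.

Emit:
carry_out([
  [0, [-0.0016, -0.0009, 0.025], [0, 0, 0]],
  [0, [0, 0, 0.03], [0, 0, 0]],
  [0, [0, 0, 0.03], [0, 0, 0]],
  [0, [0, 0, 0.014], [0, 0, 0]],
  [0, [0, 0, 0.005], [0, 0, 0]],
  [0, [0, 0, 0.0018], [0, 0, 0]],
  [0, [0, 0, 0], [0, 0, 0]],
  [0.6, [0, 0, 0], [0, 0, 0]],
  [0.6, [0, 0, 0], [0, 0, 0]],
  [0.6, [0, 0, 0], [0, 0, 0]],
  [0.6, [0, 0, 0], [0, 0, 0]],
  [0.6, [0, 0, 0], [0, 0, 0]],
])

```text
t: 26.38
tool_pos: [0.6371, -0.1037, 0.01]
ee_rot: [0.3, 3.126, -0.0]
ft_force: [-0.1, 0.2, -1.4]
width: 0.0465
gripper_force: 0.0
```

Emit:
carry_out([
  [0.6, [0, 0, 0], [0, 0, 0]],
  [0.6, [0, 0, -0.01], [0, 0, 0]],
  [0.6, [0, 0, -0.03], [0, 0, 0]],
  [0.6, [0, 0, -0.04], [0, 0, 0]],
  [0.6, [0, 0, -0.04], [0, 0, 0]],
  [0.6, [0, 0, -0.04], [0, 0, 0]],
  [0.6, [0.04, 0, 0], [0, 0, 0]],
  [0.6, [0.04, 0, 0], [0, 0, 0]],
  [0.6, [0.04, 0, 0], [0, 0, 0]],
  [0.6, [0.04, 0, 0], [0, 0, 0]],
  [0.6, [0.04, 0, 0], [0, 0, 0]],
])

```text
t: 27.3
tool_pos: [0.4387, -0.0651, 0.1699]
ee_rot: [0.3, 3.127, -0.0]
ft_force: [-1.0, 0.2, 1.2]
width: 0.0524
gripper_force: 0.0
```

Emit:
carry_out([
  [0.6, [0, -0.04, 0], [0, 0, 0]],
  [0.6, [0, -0.04, 0], [0, 0, 0]],
  [0.6, [0, -0.04, 0], [0, 0, 0]],
  [0.6, [0, -0.04, 0], [0, 0, 0]],
  [0.6, [0, -0.04, 0], [0, 0, 0]],
  [0.6, [0, 0, 0], [0, 0, 0]],
  [0.6, [0, 0, 0], [0, 0, 0]],
  [0.6, [0, 0, 0], [0, 0, 0]],
])

```text
t: 27.97
tool_pos: [0.4022, -0.2616, 0.1697]
ee_rot: [0.302, 3.127, 0.001]
ft_force: [-0.1, 0.5, -0.5]
width: 0.0523
gripper_force: 0.0
```

```bash
python3 - <<'E'
from m import *
f,dt=eyes.grab_frame('top'); C=cloud('top',dt); cv2.imwrite('pics/t8.png',cv2.resize(f[110:310,200:460],None,fx=3,fy=3,interpolation=cv2.INTER_CUBIC))
for k,s in dict(rotor=(260,182),pipe=(325,173),tap=(380,172),ins=(312,245)).items():
    try: p=pads('top',f,{k:s})[k]
    except IndexError: print(k,'hidden'); continue
    c=p[0]/1000; Q=C[(np.hypot(C[...,0]-c[0],C[...,1]-c[1])<.068)&(C[...,2]>.01)&(C[...,2]<.075)]
    if len(Q)==0: print(k,'none'); continue
    r=cv2.minAreaRect((Q[:,:2]*1000).astype(np.float32)); T=Q[Q[:,2]>np.percentile(Q[:,2],97)-.006]
    print(k,'pad',p[0].round(1),p[2].round(1),'part',(Q.mean(0)*1000).round(1),np.round(r[0],1),np.round(r[1],0),round(r[2],1),'top',(T.mean(0)*1000).round(1))
print(get_obs()['tool_pos'])
E
```

```text
rotor pad [614.8  74.5] 5.8 part [614.7  75.9  18.4] [615.9  76.2] [120.  58.] 10.2 top [615.8  76.   40.2]
pipe pad [ 635.2 -103.5] 168.9 part [ 636.7 -103.2   23.8] [ 636.7 -103.9] [ 25. 113.] 79.1 top [ 635.6 -103.2   28.1]
tap pad [ 635.6 -255.8] 168.9 part [ 633.2 -250.5   29. ] [ 633.4 -243.2] [72. 46.] 1.5 top [ 635.4 -252.4   47.1]
ins pad [439.9 -64.3] 12.8 part [441.5 -63.7  53.8] [425.  -67.1] [74. 39.] 11.2 top [443.1 -63.9  61.6]
[ 0.40241508 -0.26096382  0.16959375]
```

View pics/t8.png

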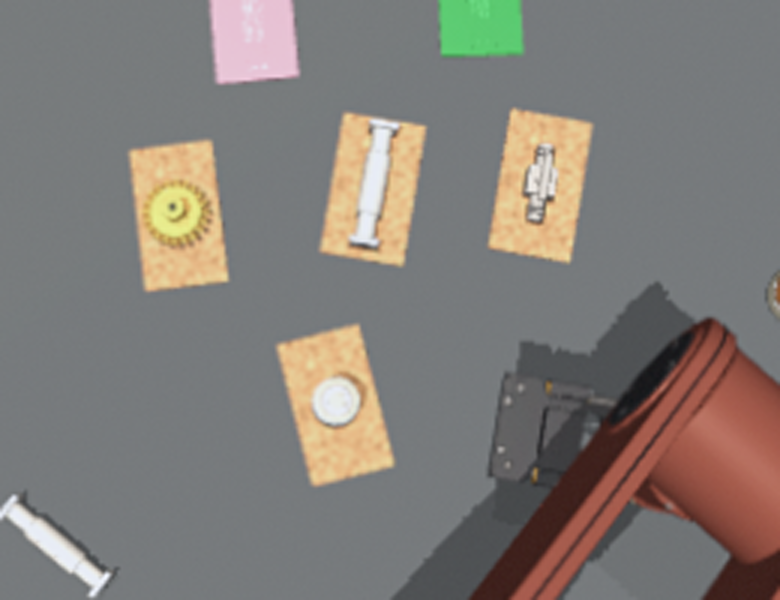

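All four parts rest on their own pads in this crop: rotor (177,212), pipe (373,183), tap (541,183) and insulator (336,401). Offsets are about 4 mm or less, and the arm is clear of everything. Handing in.

```bash
python3 -c "
from rig import job
print(job.sign_off())"
```

```text
the job is handed in; nothing more can be done
None
```

The rotor, insulator, tap and pipe are each on their own pad, about 4 mm or less off centre in the last top view and upright as required; the job was handed in at about 28 s, no verdict was returned, and I kept clear of the jar and toggle but did not re-measure them.

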